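# Dispense one kit wheel and pair it up in its bay

## Task

Give out the second wheel of a pair for a robot kit: with the fingertips press the black plunger head of the wheel dispenser all the way down once, so that a single wheel comes out of the front, and let the plunger come back up fully. Then push that wheel along the board with a finger into the bay where one wheel already waits, wholly inside and lying flat. Lift nothing, send out no second wheel, and leave the gear in the other bay and everything else lying about where it is.

Things in the scene. Friction and masses are not known exactly. Their poses are not given: they have to be found in the camera images.
- station: wheel dispenser on a plywood board screwed to the table. Origin on the table under the magazine's axis; x axis forward to the outlet, y to its left, z up. Board x = +-117 mm, y = +-235 mm, top face at z = 6 mm, clear between outlet and bay mouths but for a stop rail at x = 101 to 107 mm, y = +-85 mm, 10 mm high. Behind the magazine, the crank tower: x = -43 to -104 mm, y = +-23 mm, up to z = 98 mm
- plunger_top (a point): centre of the top face of the round black plunger head, 36 mm diameter (32 mm flat), 136 mm above the table when up; it moves with the head. z axis up.
- plunger (a joint): travel of the plunger in m: 0 up, 0.028 fully down. A spring pushes it up: about 1.5 N at the top, 4 N just before the stop (0.5 N more at 0.1 m/s), then a hard stop; it returns by itself when released. Only nearly full travel puts the wheel right out.
- outlet (a point): point on the board's top face where the dispensed wheel comes to rest (its underside's centre), fixed on the station at x = 55 mm, y = 0; axes as the station's. A full press drives a steel blade 56 mm forward under the stack and puts the lowest wheel here, up to 25 mm farther after a fast press; the next wheel drops when the plunger returns
- magazine (a point): point on the magazine's axis on the board's top face (station x = 0, y = 0), axes as the station's. The magazine is a square clear tube, outside x = +-25 mm, y = +-25 mm (feet to y = +-37 mm, 8 mm above the board), its top 52 mm above the board; it holds a stack of four wheels
- wheel1: the lowest wheel in the magazine, the one that comes out: plain grey hub and black rim of hard smooth plastic, a solid disc 40 mm diameter, 10 mm thick, about 14 g (10 to 20 g), lying flat; slides easily (friction about 0.3) and stays flat when pushed low at its rim; origin at the centre of its underside, z axis up
- wheel2: black-rimmed wheel like wheel1, 40 mm diameter, 10 mm thick, 14 g; origin at the centre of its underside, z axis up; second in the magazine, stays in
- wheel3: black-rimmed wheel like wheel1, 40 mm diameter, 10 mm thick, 14 g; origin at the centre of its underside, z axis up; third in the magazine, stays in
- wheel4: black-rimmed wheel like wheel1, 40 mm diameter, 10 mm thick, 14 g; origin at the centre of its underside, z axis up; top of the stack, stays in
- mate: black-rimmed wheel like wheel1, 40 mm diameter, 10 mm thick, 14 g; origin at the centre of its underside, z axis up; it already waits in one of the two bays (left or right), 15 to 35 mm beyond the bay's middle towards the end wall. It may be touched or pushed farther in, but not lifted, and stays in its bay
- gear: large grey toothed gear, 64 mm diameter over the teeth, 10 mm thick with a 12.5 mm hub, lying in the other bay; to be left alone; origin at the centre of its underside
- bay_left: three-sided fence of aluminium strip on the board, no floor; walls 18 mm high, 4 mm thick. Origin on the board's top face at the middle of the bay; x axis from the open mouth (x = -65 mm) to the end wall (inner face x = +65 mm); inner faces of the side walls at y = +-45 mm. It stands on the dispenser's left (+y), its mouth facing the outlet, about 85 mm from the centre line.
- bay_right: three-sided fence of aluminium strip on the board, no floor; walls 18 mm high, 4 mm thick. Origin on the board's top face at the middle of the bay; x axis from the open mouth (x = -65 mm) to the end wall (inner face x = +65 mm); inner faces of the side walls at y = +-45 mm. It stands on the dispenser's right (-y), its mouth facing the outlet, about 85 mm from the centre line.
- pin_pot: bystander: clear pot of blue pins, 54 mm wide, 35 mm high, on the board beside the crank tower, left
- beam: bystander: perforated grey beam 127 by 25 by 6.5 mm, lying on the board beside the crank tower, right
- motor: bystander: grey motor module 83 by 40 by 37 mm, on the table left of the board
- chassis: bystander: half-built chassis of beams, about 180 by 130 mm, 16 mm high, on the table right of the board
- mouse: bystander: black computer mouse, 100 by 58 by 34 mm, on the table right of the robot
- driver: bystander: screwdriver lying on the table, left of the robot
Things that resemble listed ones, but are neither listed nor needed, are in the scene too. What is shaped like the wheel4 but purple is not meant.

How it is judged:
By the outcome, as a careful person would: the job done as asked, in the order asked, and still so for the second after the job is handed in, with the robot touching nothing.
It also fails if it takes over 45 s, if anything falls off the work surface, if the arm or the gripper's body presses on something with over 40 N, if the wrist force passes 120 N, or if a joint passes its speed limit or range.

## Robot

A 6-joint arm with a two-finger parallel gripper is mounted at the origin on the work surface. World frame = base frame: x ahead of the robot, y to its left, z up, the work surface at z = 0. Lengths are in mm, angles in rad, forces in N, time in s.
With the tool pointing down it reaches from about 350 to 975 mm from the base axis. Payload 7.1 kg.
Tool frame: the origin (TCP) lies at the very end of the fingers, on their centre line; the grasp point (between the pads) lies 19 mm behind it; z points along the fingers, y is the direction in which the jaws open and shut (so a half turn about z gives the same grasp; the last joint's range is limited). The gripper opens to 88 mm and grips with 3 to 60 N. Pads are 20 mm wide; open, the fingers measure 115 mm over their backs; the gripper's body (75 mm by 178 mm) begins 61 mm behind the grasp point.
Start: joints at [-1.302, 0.423, 1.63, -0, 1.089, -0.019], TCP at [177.42, -599.272, 222.675] pointing down, gripper open.
Joint ranges: [-3, 3], [-0.9, 2.11], [0.09, 2.58], [-1.31, 4.45], [0.11, 2.69], [-2.54, 2.54]. Speed limits (rad/s): [2.39, 2.39, 3.01, 3.14, 3.14, 3.14].

## Interface

Orientations are given as a rotation vector (axis times angle).
In Python, from workcell import readout, imaging, close_job gives the robot as it stands.
- The arm moves only by the tool carry_out, never from a script. Its argument "rows" is a list of rows, each a list of 3 entries, a list of its own where there are three numbers: the shift along the tool's x, y, z in m, then the turn, a rotation vector about the tool's x, y, z in rad, then the closure, from 0 (fully open) to 1 (shut). In form: [[[dx, dy, dz], [wx, wy, wz], hand], ...]. A call has 1 to 12 rows; each row shifts and turns the commanded pose from where the row before left it, along the tool's axes as they then stand; what a row does not reach is not made up. A row lasts 1/12 s, in which the tool goes at most 41.7 mm and 7.16 degrees, less where a joint would pass 70% of its speed; a pose out of reach is approached as far as the arm can. A call with a gripper value outside its range is refused whole. The fingers move at their own pace and stop on an object; the grip force is fixed at half the most. Time passes only in rows, so rows that do not move let the fingers close. It gives the time, the measured TCP pose, the force and the opening at its end, in the units of the state.
- readout.get_obs(): the state, without advancing time (a new reading comes with each control period).
- imaging.get_image(name): name is "scene" or "top"; returns the picture (420x560x3 uint8, red, green, blue); there is no depth.
- imaging.camera_params(name): a dict with "fx", "fy", "cx", "cy" (pixels), "rvec" (rotation vector, rad) and "tvec" (3), from world to camera coordinates, as OpenCV has them. Camera axes: x right, y down, z forward; pixel columns grow to the right and rows downward; lengths in mm; the calibration is good to about 2 mm. A picture is of the moment at which its call begins. camera_params takes no time and is no camera call.
- close_job(): hands the job in, once; it reports no verdict.
The state is a dict: "t": time; "qpos": joint angles; "qvel": joint speeds; "joint_torque": joint torques, N m; "ee_pos": TCP position; "orientation": TCP orientation; "ft_force": force on the tool from outside, world axes, zero at the start; "moment": the same for the moment, N m; "width": finger opening in mm.
Only numpy, scipy, OpenCV 4.12 (cv2) and the standard library are available. Lean on these libraries where they do the work, as an engineer would, in place of code of your own. Each camera call takes 0.05 s, during which the arm holds its last target.

## Working session

There is one attempt and no reset: what is moved stays moved. The work goes in short steps, Python scripts to look and compute and a tool call to move; the robot and the scene stay as the last step left them, time stands still between calls to the robot, and variables do not carry over. Pictures are saved under pics/ and viewed, and the job is handed in when it is done.

Besides the shell and the picture viewer there is one more tool, called after "Call:" as name([rows], argument=value, ...), one row to a line, values as JSON. carry_out: Moves the arm, as the interface text tells. Its arguments: {"type":"object","properties":{"rows":{"type":"array","items":{"type":"array"}}},"required":["rows"]}

```bash
mkdir -p pics; ls
python3 - <<'E'
from workcell import readout, imaging
import cv2
print(readout.get_obs())
for n in("scene","top"):
    im=imaging.get_image(n); cv2.imwrite(f"pics/{n}0.png",im[:,:,::-1]); print(imaging.camera_params(n))
E
```

```text
pics
{'t': 0.0, 'qpos': array([-1.30202751e+00,  4.23856159e-01,  1.63069694e+00, -1.97755220e-05,
        1.08860690e+00, -1.89837296e-02]), 'qvel': array([ 0.00065818,  0.00055003, -0.00060642, -0.0014088 , -0.00093591,
        0.00024492]), 'joint_torque': array([ 9.14047741e-04, -5.44631052e+01, -2.73666644e+01,  6.45291992e-02,
        2.28937541e-02, -1.06109424e-04]), 'ee_pos': array([ 177.25218872, -598.74677935,  221.88941253]), 'orientation': array([-3.10759362e+00, -4.50234422e-01,  3.33816816e-04]), 'ft_force': array([-0.03199368, -0.25057328, -0.62011146]), 'moment': array([0.00124258, 0.05868015, 0.00176644]), 'width': 88.10497007506734}
{'fx': 401.8420611405175, 'fy': 401.8420611405175, 'cx': 280.1953571559105, 'cy': 202.98070257558652, 'rvec': array([ 0.93152774,  2.54039616, -0.99572812]), 'tvec': array([ 408.02569769, -163.5866829 , 1303.62445527])}
{'fx': 420.57995538413485, 'fy': 420.57995538413485, 'cx': 274.82183757292995, 'cy': 210.00390430896093, 'rvec': array([ 2.18360454, -2.01175964,  0.22476951]), 'tvec': array([-60.2119739 , 545.43039423, 947.16881059])}
```

View pics/scene0.png

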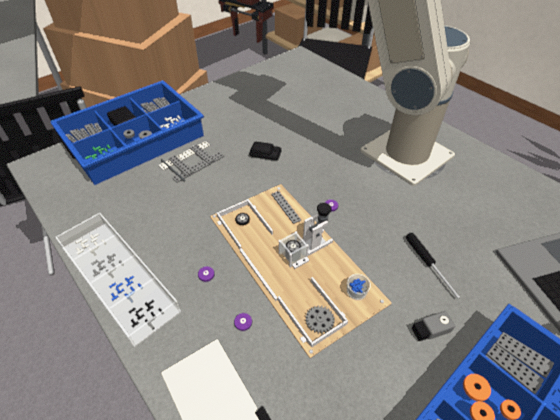

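View pics/top0.png

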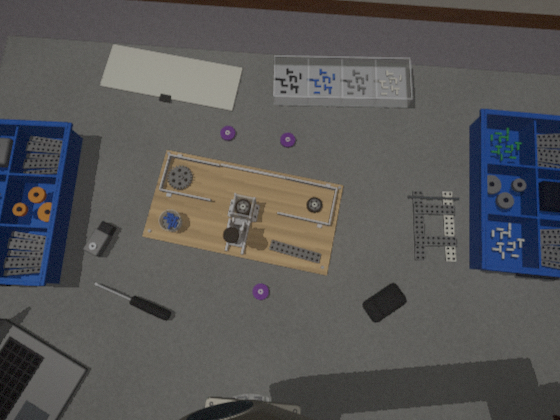

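The top view shows the board in the middle. The gear is at about (180,178) in the left bay, the mate at (314,205) in the right bay, and the plunger head at about (232,235). I'll zoom in next.

Run:
```python
import cv2
im=cv2.imread("pics/top0.png")[140:285,135:350]; cv2.imwrite("pics/topz.png",cv2.resize(im,None,fx=3.7,fy=3.7,interpolation=cv2.INTER_CUBIC))
im=cv2.imread("pics/scene0.png")[175:360,200:400]; cv2.imwrite("pics/scz.png",cv2.resize(im,None,fx=3.2,fy=3.2,interpolation=cv2.INTER_CUBIC))
```

```text
(no output)
```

View pics/topz.png

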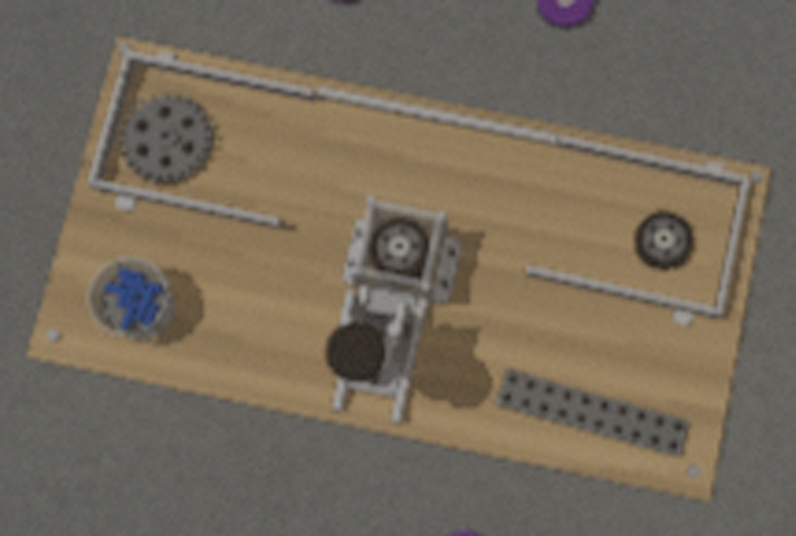

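View pics/scz.png

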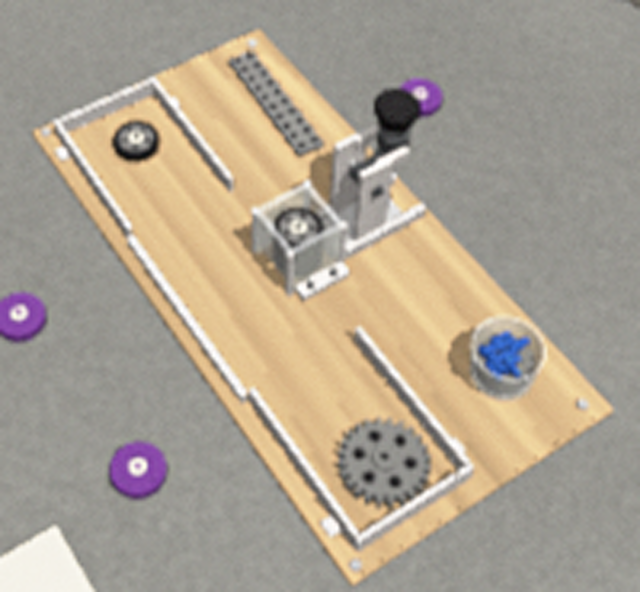

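The zoomed views give the board corners, plunger head and mate clearly, so I'll fit the station pose now.

```bash
cat > h.py <<'E'
import numpy as np, cv2
from workcell import readout, imaging
from scipy.optimize import least_squares
def cam(n):
    c=imaging.camera_params(n); R=cv2.Rodrigues(c["rvec"])[0]; return c,R,np.array(c["tvec"])
def proj(n,P):
    c,R,t=cam(n); q=np.atleast_2d(P)@R.T+t; return np.c_[c["fx"]*q[:,0]/q[:,2]+c["cx"],c["fy"]*q[:,1]/q[:,2]+c["cy"]]
def onz(n,uv,z):
    c,R,t=cam(n); d=R.T@np.array([(uv[0]-c["cx"])/c["fx"],(uv[1]-c["cy"])/c["fy"],1]); o=-R.T@t
    return o+d*(z-o[2])/d[2]
def zt(p): return ((np.array(p)+.5)/3.7-.5+[135,140])
def zs(p): return ((np.array(p)+.5)/3.2-.5+[200,175])
def st(p,P):
    x,y,a=p; P=np.atleast_2d(P); c,s=np.cos(a),np.sin(a)
    return np.c_[x+c*P[:,0]-s*P[:,1],y+s*P[:,0]+c*P[:,1],P[:,2]]
E
python3 - <<'E'
from h import *
C=np.array([[117,235,6],[117,-235,6],[-117,-235,6],[-117,235,6]],float)
T=zt([(119,38),(770,167),(711,499),(28,357)]); S=zs([(354,583),(36,130),(262,28),(612,408)])
for nm in("top","scene","both"):
    def f(p):
        W=st(p,C); r=[]
        if nm!="scene": r.append(proj("top",W)-T)
        if nm!="top": r.append(proj("scene",W)-S)
        return np.concatenate(r).ravel()
    s=least_squares(f,[560,-60,-.1]); print(nm,s.x,np.round(s.fun,1))
p=s.x
def inv(P):
    d=P[:2]-p[:2]; c,q=np.cos(p[2]),np.sin(p[2]); return np.r_[c*d[0]+q*d[1],-q*d[0]+c*d[1]]
for nm,t,sc,z in (("plunger",(355,352),(397,103),136),("mate",(664,240),(136,136),16),("mag wheel4",(399,246),(300,228),46),("gear",(169,138),(384,460),16)):
    a=onz("top",zt(t),z);b=onz("scene",zs(sc),z); print(nm,a,b,inv(a),inv(b))
E
```

```text
top [ 5.54447417e+02  6.34821085e+01 -1.23091919e-01] [-0.6 -0.4  0.6 -0.1  0.4  0.3 -0.4  0. ]
scene [ 5.51582752e+02  6.89183856e+01 -1.30639147e-01] [-0.4  0.1 -0.8 -0.6 -0.3 -0.6  1.2  0.3]
both [ 5.53025676e+02  6.62249321e+01 -1.26128283e-01] [-1.6 -0.2 -0.4  0.7 -0.9  1.1 -1.6  0.2 -1.2 -0.5 -2.  -0.6 -1.6 -0.8
  0.1 -0.5]
plunger [468.38050555  74.99618483 136.        ] [468.518049    79.29025497 136.        ] [-85.07615241  -1.94628873] [-85.47987039   2.33097305]
mate [ 580.91542588 -111.8051603    16.        ] [ 579.59124451 -107.89500798   16.        ] [  50.06334519 -173.10751981] [  48.2578084  -169.39500256]
mag wheel4 [555.15152963  64.31118605  46.        ] [553.401923    70.34449863  46.        ] [ 2.3497047  -1.63112403] [-0.14495902  4.13417189]
gear [625.25323349 232.98183496  16.        ] [625.98232561 240.55247853  16.        ] [ 50.67676827 174.5180503 ] [ 50.4477262  182.12027097]
```

```bash
cat >> h.py <<'E'
from scipy.spatial.transform import Rotation as Ro
def R0(): return Ro.from_rotvec(readout.get_obs()["orientation"]).as_matrix()
def delta(target):
    o=readout.get_obs(); return np.round(R0().T@(np.array(target)-o["ee_pos"]),1)
STA=np.array([553,66.2,-.126])
def yawerr():
    y=R0()[:,1]; return np.arctan2(y[1],y[0])-STA[2]
E
python3 - <<'E'
from h import *
print(delta([468.5,77,185]),R0().round(3),yawerr())
E
```

```text
[ 471.1 -565.3   37.8] [[ 0.959  0.284 -0.   ]
 [ 0.284 -0.959  0.001]
 [ 0.    -0.001 -1.   ]] -1.1570100647247763
```

Call:
carry_out([
  [[0.0196,-0.0235,0.0],[0,0,0],1],
  [[0.0196,-0.0235,0.0],[0,0,0],1],
  [[0.0196,-0.0235,0.0],[0,0,0],1],
  [[0.0196,-0.0235,0.0],[0,0,0],1],
  [[0.0196,-0.0235,0.0],[0,0,0],1],
  [[0.0196,-0.0235,0.0],[0,0,0],1],
  [[0.0196,-0.0235,0.0],[0,0,0],1],
  [[0.0196,-0.0235,0.0],[0,0,0],1],
  [[0.0196,-0.0235,0.0],[0,0,0],1],
  [[0.0196,-0.0235,0.0],[0,0,0],1],
  [[0.0196,-0.0235,0.0],[0,0,0],1],
  [[0.0196,-0.0235,0.0],[0,0,0],1],
])

```text
t: 1.1
ee_pos: [323.0, -260.6, 222.5]
orientation: [-3.109, -0.45, 0.0]
ft_force: [0.5, -0.8, -0.4]
width: 11.3
```

Call:
carry_out([
  [[0.0196,-0.0235,0.003],[0,0,0],1],
  [[0.0196,-0.0235,0.003],[0,0,0],1],
  [[0.0196,-0.0235,0.003],[0,0,0],1],
  [[0.0196,-0.0235,0.003],[0,0,0],1],
  [[0.0196,-0.0235,0.003],[0,0,0],1],
  [[0.0196,-0.0235,0.003],[0,0,0],1],
  [[0.0196,-0.0235,0.003],[0,0,0],1],
  [[0.0196,-0.0235,0.003],[0,0,0],1],
  [[0.0196,-0.0235,0.003],[0,0,0],1],
  [[0.0196,-0.0235,0.003],[0,0,0],1],
  [[0.0196,-0.0235,0.003],[0,0,0],1],
  [[0.0196,-0.0235,0.003],[0,0,0],1],
])

```text
t: 2.1
ee_pos: [468.5, 76.6, 186.4]
orientation: [3.109, 0.451, -0.001]
ft_force: [0.2, -0.5, 0.9]
width: 0.5
```

Call:
carry_out([
  [[0,0,0],[0,0,-0.0964],1],
  [[0,0,0],[0,0,-0.0964],1],
  [[0,0,0],[0,0,-0.0964],1],
  [[0,0,0],[0,0,-0.0964],1],
  [[0,0,0],[0,0,-0.0964],1],
  [[0,0,0],[0,0,-0.0964],1],
  [[0,0,0],[0,0,-0.0964],1],
  [[0,0,0],[0,0,-0.0964],1],
  [[0,0,0],[0,0,-0.0964],1],
  [[0,0,0],[0,0,-0.0964],1],
  [[0,0,0],[0,0,-0.0964],1],
  [[0,0,0],[0,0,-0.0964],1],
])

```text
t: 3.1
ee_pos: [468.1, 75.0, 186.4]
orientation: [-2.352, -2.082, 0.001]
ft_force: [0.2, 0.9, 0.4]
width: 0.7
```

Run:
```python
from h import *
o=readout.get_obs();print(o["t"],o["ee_pos"],o["width"],yawerr(),o["ft_force"],delta([468.5,77,140]))
for n in("scene","top"):
    im=imaging.get_image(n)[:,:,::-1]; u=proj(n,o["ee_pos"])[0]; pl=proj(n,[468.5,77,136])[0];print(n,u,pl)
    x,y=np.round(u).astype(int); x0,y0=x-45,y-45
    c=cv2.resize(im[y0:y0+90,x0:x0+90],None,fx=6,fy=6,interpolation=cv2.INTER_CUBIC)
    for q,col in((u,(0,0,255)),(pl,(0,255,0))): cv2.drawMarker(c,tuple(int(v) for v in (q-[x0,y0]+.5)*6),col,0,15,1)
    cv2.imwrite(f"pics/{n}1.png",c)
```

```text
3.1 [468.06800431  75.0080787  186.42628671] 0.6540738928149836 0.0045601688636351945 [0.16609303 0.91723004 0.37638077] [ 2.   0.2 46.4]
scene [324.41403946 190.85352663] [323.04642459 206.2961677 ]
top [228.04953427 230.92858817] [229.67479894 234.64232663]
```

View pics/scene1.png

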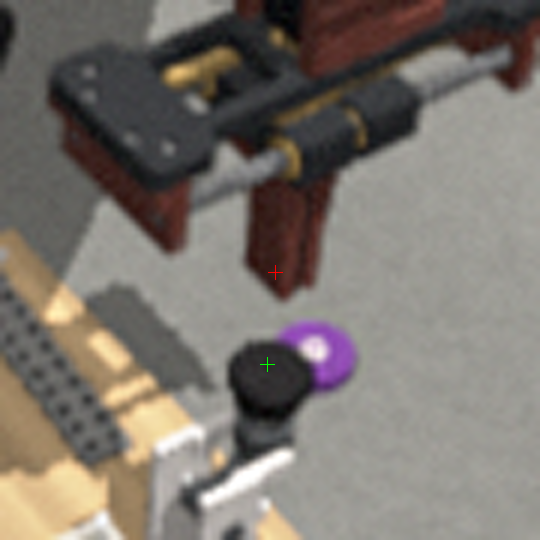

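View pics/top1.png

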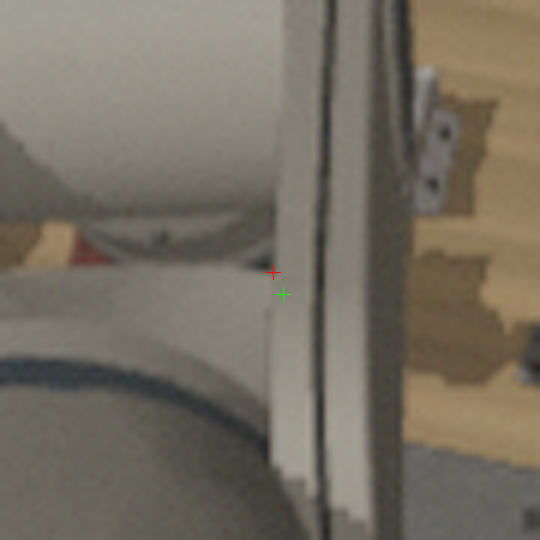

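Run:
```python
from h import *
g=proj("scene",[468.5,77,136])[0]
for d in((0,-1.1),(.7,.2),(1,0),(0,1)): print(d,onz("scene",g+np.array(d),136))
```

```text
(0, -1.1) [465.99761     74.45874517 136.        ]
(0.7, 0.2) [467.67931994  78.53390819 136.        ]
(1, 0) [466.67871385  78.53390788 136.        ]
(0, 1) [470.7639428   79.29910428 136.        ]
```

Call:
carry_out([
  [[0,0,0.01],[0,0,0],1],
  [[0,0,0.01],[0,0,0],1],
  [[0,0,0.01],[0,0,0],1],
  [[0,0,0.01],[0,0,0],1],
  [[0,0,0.004],[0,0,0],1],
  [[0,0,0.004],[0,0,0],1],
  [[0,0,0.003],[0,0,0],1],
  [[0,0,0.003],[0,0,0],1],
  [[0,0,0],[0,0,0],1],
])

```text
t: 3.95
ee_pos: [468.1, 75.0, 132.3]
orientation: [-2.357, -2.077, 0.001]
ft_force: [-1.7, 0.4, 1.4]
width: 0.6
```

Call:
carry_out([
  [[0,0,0.003],[0,0,0],1],
  [[0,0,0.003],[0,0,0],1],
  [[0,0,0.003],[0,0,0],1],
  [[0,0,0.003],[0,0,0],1],
  [[0,0,0.003],[0,0,0],1],
  [[0,0,0.003],[0,0,0],1],
  [[0,0,0.0025],[0,0,0],1],
  [[0,0,0.0015],[0,0,0],1],
  [[0,0,0.001],[0,0,0],1],
  [[0,0,0],[0,0,0],1],
])

```text
t: 4.78
ee_pos: [468.6, 75.1, 109.6]
orientation: [2.357, 2.077, 0.0]
ft_force: [-0.3, 0.5, 4.2]
width: 0.2
```

Call:
carry_out([
  [[0,0,0.001],[0,0,0],1],
  [[0,0,0.0005],[0,0,0],1],
  [[0,0,0],[0,0,0],1],
])

```text
t: 5.03
ee_pos: [468.6, 75.1, 108.4]
orientation: [2.357, 2.077, 0.001]
ft_force: [-0.8, -0.3, 5.6]
width: 0.3
```

Call:
carry_out([
  [[0,0,0.0005],[0,0,0],1],
  [[0,0,0.0005],[0,0,0],1],
  [[0,0,0],[0,0,0],1],
])

```text
t: 5.28
ee_pos: [468.6, 75.1, 108.2]
orientation: [2.357, 2.077, 0.001]
ft_force: [-4.3, -0.9, 16.9]
width: 0.3
```

The hard stop is reached (17 N at z = 108.2), so I'll release it upward.

Call:
carry_out([
  [[0,0,-0.004],[0,0,0],1],
  [[0,0,-0.006],[0,0,0],1],
  [[0,0,-0.008],[0,0,0],1],
  [[0,0,-0.01],[0,0,0],1],
  [[0,0,-0.02],[0,0,0],1],
  [[0,0,-0.03],[0,0,0],1],
  [[0,0,-0.03],[0,0,0],1],
  [[0,0,-0.02],[0,0,0],1],
  [[0,0,0],[0,0,0],1],
])

```text
t: 6.03
ee_pos: [470.7, 75.4, 239.8]
orientation: [2.354, 2.074, 0.01]
ft_force: [1.4, -0.0, -0.1]
width: 0.6
```

Run:
```python
from h import *
o=readout.get_obs();print(o["t"],o["ee_pos"])
for n in("scene","top"):
    im=imaging.get_image(n)[:,:,::-1]; cv2.imwrite(f"pics/{n}2f.png",im)
    if n=="top": c=cv2.resize(im[140:285,135:350],None,fx=3.7,fy=3.7,interpolation=cv2.INTER_CUBIC)
    else: c=cv2.resize(im[175:360,200:400],None,fx=3.2,fy=3.2,interpolation=cv2.INTER_CUBIC)
    cv2.imwrite(f"pics/{n}2.png",c)
```

```text
6.0333 [470.69401078  75.35784464 239.77162787]
```

View pics/scene2.png

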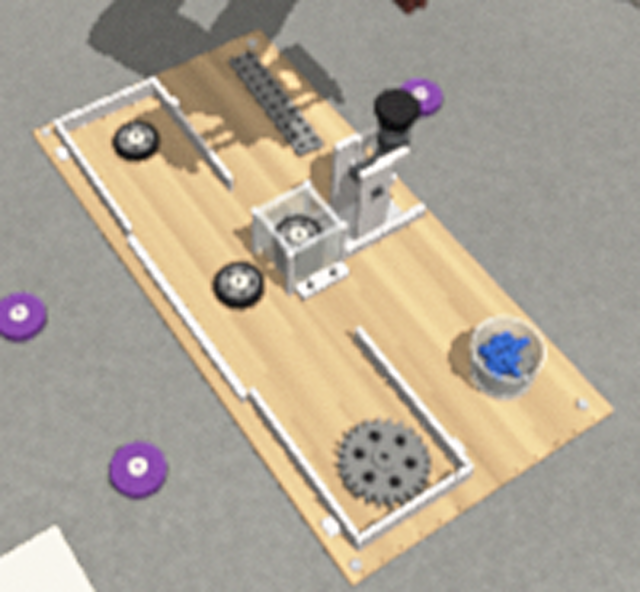

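View pics/top2.png

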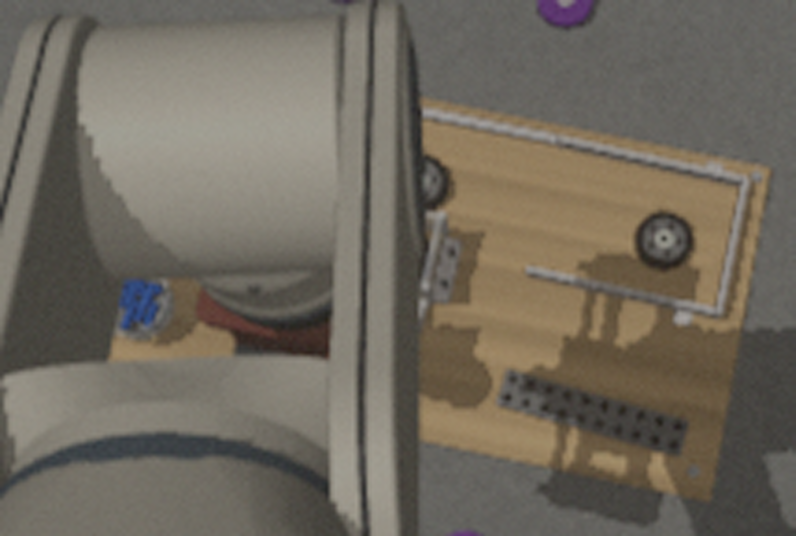

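```bash
cat >> h.py <<'E'
SC=np.array([551.58,68.92,-.1306]); TP=np.array([554.45,63.48,-.1231]); STA=np.array([552.5,64,-.126])
def inv(p,P):
    d=P[:2]-p[:2]; c,q=np.cos(p[2]),np.sin(p[2]); return np.r_[c*d[0]+q*d[1],-q*d[0]+c*d[1]].round(1)
E
python3 - <<'E'
from h import *
print("wheel",inv(SC,onz("scene",zs((238,282)),16)))
print("mate",inv(SC,onz("scene",zs((136,137)),16)),inv(TP,onz("top",zt((664,239)),16)))
for t in((748,180),(722,310),(530,271),(555,139)): print("baytop",inv(TP,onz("top",zt(t),24)))
for t in((58,122),(155,82),(230,185),(130,234)): print("bay sc",inv(SC,onz("scene",zs(t),24)))
o=readout.get_obs()
t=st(STA,[[57,45,150]])[0]; print(t,delta(t),yawerr())
E
```

```text
wheel [57.4  0.5]
mate [  51.3 -170.7] [  48.5 -170.6]
baytop [  98.6 -218.6]
baytop [   6.4 -217.1]
baytop [  6.4 -86.2]
baytop [100.5 -84.3]
bay sc [ 101.7 -214.7]
bay sc [   9.3 -210.9]
bay sc [ 15.3 -78.2]
bay sc [107.5 -78.9]
[614.70314138 101.48025083 150.        ] [ 44.6 141.6  86.2] -0.00022893138091387155
```

Call:
carry_out([
  [[0.0112,0.0354,0],[0,0,0],0.79],
  [[0.0112,0.0354,0],[0,0,0],0.79],
  [[0.0112,0.0354,0],[0,0,0],0.79],
  [[0.011,0.0354,0],[0,0,0],0.79],
  [[0,0,0.03],[0,0,0],0.79],
  [[0,0,0.03],[0,0,0],0.79],
  [[0,0,0.03],[0,0,0],0.79],
  [[0,0,0.03],[0,0,0],0.79],
  [[0,0,0.03],[0,0,0],0.79],
  [[0,0,0.02],[0,0,0],0.79],
  [[0,0,0.01],[0,0,0],0.79],
  [[0,0,0],[0,0,0],0.79],
])

```text
t: 7.13
ee_pos: [611.5, 101.0, 51.4]
orientation: [-2.354, -2.074, 0.009]
ft_force: [-0.6, -0.6, 0.2]
width: 18.3
```

Run:
```python
from h import *
o=readout.get_obs();print(o["t"],o["ee_pos"],o["width"],inv(STA,o["ee_pos"]),yawerr())
im=imaging.get_image("scene")[:,:,::-1]
u=proj("scene",o["ee_pos"])[0]
c=cv2.resize(im[200:310,230:350],None,fx=5,fy=5,interpolation=cv2.INTER_CUBIC)
cv2.drawMarker(c,tuple(int(v) for v in (u-[230,200]+.5)*5),(0,0,255),0,15,1)
cv2.imwrite("pics/scene3.png",c)
```

```text
7.1333 [611.51954767 101.02310453  51.36316946] 18.255780766396065 [53.9 44.1] -0.00020213153451822952
```

View pics/scene3.png

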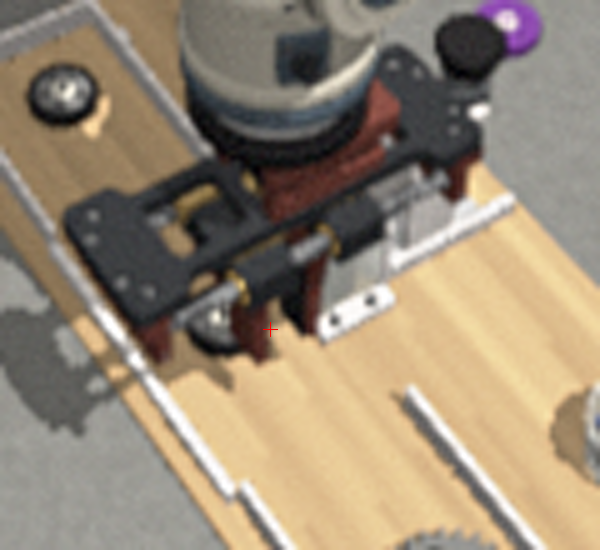

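The wheel is in front of the magazine and the plunger is up. I'll descend beside the wheel and tilt slightly so the gripper's back end clears the crank tower.

Call:
carry_out([
  [[0,0.003,0.01],[0,0,0],0.79],
  [[0,0,0.01],[0.03,0,0],0.79],
  [[0,0,0.01],[0.03,0,0],0.79],
  [[0,0.002,0.005],[0,0,0],0.79],
  [[0,0,0],[0,0,0],0.79],
  [[0,0,0],[0,0,0],0.79],
])

```text
t: 7.68
ee_pos: [618.8, 100.8, 19.6]
orientation: [-2.323, -2.046, 0.062]
ft_force: [-0.3, -0.7, -0.0]
width: 18.6
```

Run:
```python
from h import *
o=readout.get_obs();print(o["t"],o["ee_pos"],o["width"],inv(STA,o["ee_pos"]),yawerr(),R0().round(3),o["ft_force"])
```

```text
7.6833 [618.82866502 100.78651021  19.61043236] 18.562494998340355 [61.2 44.8] -0.0004407333134109903 [[ 0.126  0.99  -0.06 ]
 [ 0.992 -0.126  0.007]
 [-0.    -0.061 -0.998]] [-0.30987546 -0.65327639 -0.01569295]
```

Call:
carry_out([
  [[0,-0.003,0.005],[0,0,0],0.79],
  [[0,0,0.0035],[0,0,0],0.79],
  [[0,0,0.0022],[0,0,0],0.79],
  [[0,0,0],[0,0,0],0.79],
  [[0,0,0],[0,0,0],0.79],
])

```text
t: 8.1
ee_pos: [615.1, 101.4, 9.6]
orientation: [-2.323, -2.047, 0.062]
ft_force: [-0.0, -0.5, -0.7]
width: 18.0
```

Run:
```python
from h import *
o=readout.get_obs();print(o["t"],o["ee_pos"],o["width"],inv(STA,o["ee_pos"]),yawerr(),o["ft_force"])
im=imaging.get_image("scene")[:,:,::-1]
u=proj("scene",o["ee_pos"])[0]
c=cv2.resize(im[200:310,230:350],None,fx=5,fy=5,interpolation=cv2.INTER_CUBIC)
cv2.drawMarker(c,tuple(int(v) for v in (u-[230,200]+.5)*5),(0,0,255),0,15,1)
cv2.imwrite("pics/scene4.png",c)
```

```text
8.1 [615.09194747 101.43616754   9.55252802] 17.98076474308706 [57.4 45. ] -8.904367255727075e-05 [-0.02523728 -0.53401442 -0.73575962]
```

View pics/scene4.png

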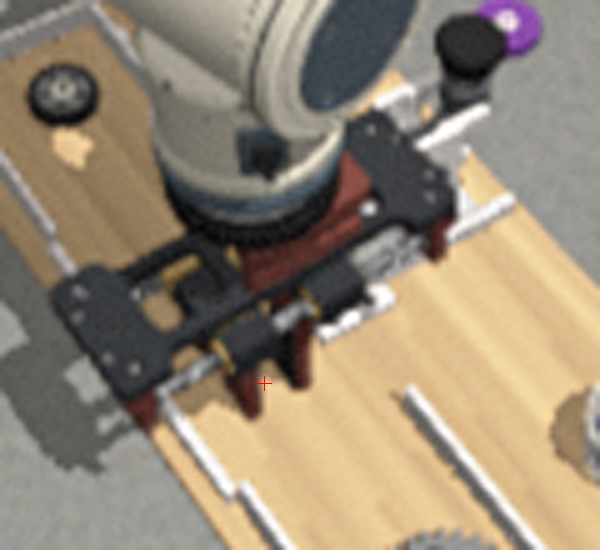

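Call:
carry_out([
  [[-0.006,0,0],[0,0,0],0.79],
  [[-0.006,0,0],[0,0,0],0.79],
  [[-0.004,0,0],[0,0,0],0.79],
  [[-0.004,0,0],[0,0,0],0.79],
  [[-0.005,0,0],[0,0,0],0.79],
  [[-0.005,0,0],[0,0,0],0.79],
  [[-0.005,0,0],[0,0,0],0.79],
  [[-0.005,0,0],[0,0,0],0.79],
  [[-0.005,0,0],[0,0,0],0.79],
  [[-0.005,0,0],[0,0,0],0.79],
  [[-0.005,0,0],[0,0,0],0.79],
  [[0,0,0],[0,0,0],0.79],
])

```text
t: 9.15
ee_pos: [608.1, 45.8, 9.5]
orientation: [-2.324, -2.046, 0.062]
ft_force: [0.2, 0.7, 0.3]
width: 18.6
```

Run:
```python
from h import *
o=readout.get_obs();print(o["t"],o["ee_pos"],o["width"],inv(STA,o["ee_pos"]),yawerr(),o["ft_force"])
for n,(x,y) in (("scene",(200,180)),("top",(220,150))):
  im=imaging.get_image(n)[:,:,::-1]
  c=cv2.resize(im[y:y+120,x:x+140],None,fx=5,fy=5,interpolation=cv2.INTER_CUBIC)
  cv2.imwrite(f"pics/{n}5.png",c)
```

```text
9.15 [608.12924611  45.84691693   9.53807109] 18.641831471929606 [ 57.5 -11. ] -0.0009268881398653006 [0.18115035 0.66629273 0.34049486]
```

View pics/scene5.png

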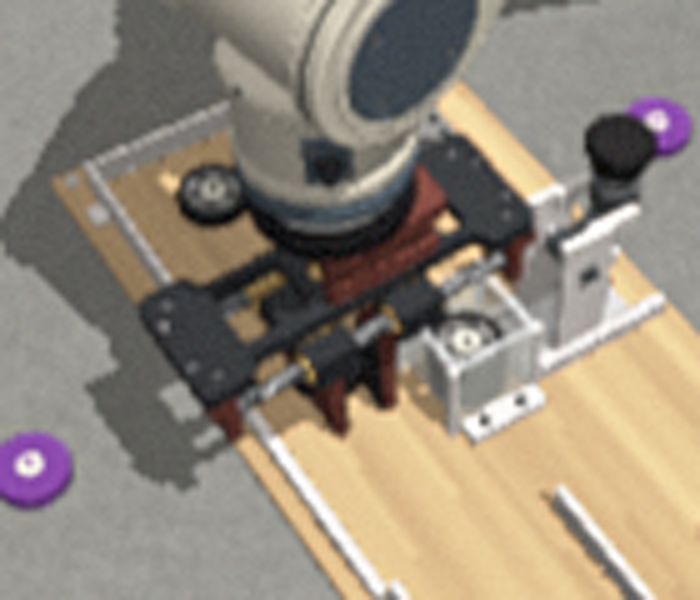

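View pics/top5.png

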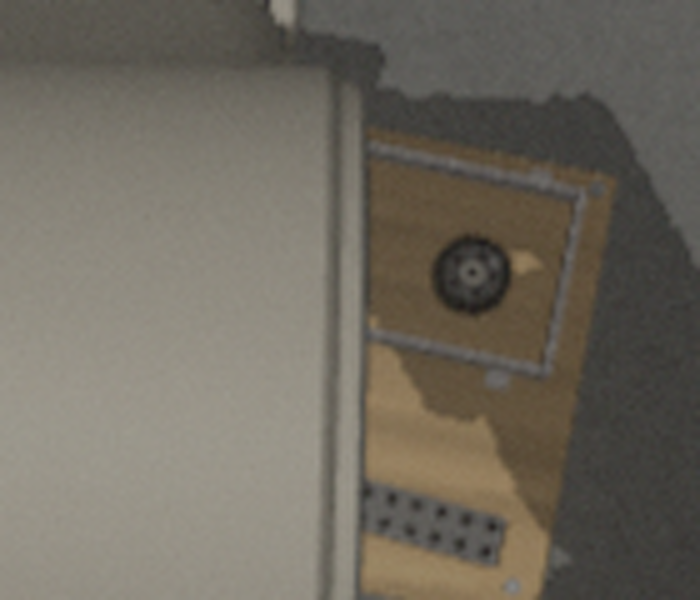

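The fingers cradle the wheel, which shows between them at (365,385) in the scene crop, and there is no stray force. I'll carry on pushing.

Call:
carry_out([
  [[-0.006,0,0],[0,0,0],0.79],
  [[-0.006,0,0],[0,0,0],0.79],
  [[-0.006,0,0],[0,0,0],0.79],
  [[-0.006,0,0],[0,0,0],0.79],
  [[-0.006,0,0],[0,0,0],0.79],
  [[-0.006,0,0],[0,0,0],0.79],
  [[-0.006,0,0],[0,0,0],0.79],
  [[-0.006,0,0],[0,0,0],0.79],
  [[0,0,0],[0,0,0],0.79],
])

```text
t: 10.0
ee_pos: [602.1, -2.0, 9.5]
orientation: [-2.324, -2.046, 0.062]
ft_force: [0.5, 0.0, 0.3]
width: 18.5
```

Call:
carry_out([
  [[-0.006,0,0],[0,0,0],0.79],
  [[-0.006,0,0],[0,0,0],0.79],
  [[-0.006,0,0],[0,0,0],0.79],
  [[-0.006,0,0],[0,0,0],0.79],
  [[-0.005,0,0],[0,0,0],0.79],
  [[-0.004,0,0],[0,0,0],0.79],
  [[-0.003,0,0],[0,0,0],0.79],
  [[-0.002,0,0],[0,0,0],0.79],
  [[0,0,0],[0,0,0],0.79],
])

```text
t: 10.75
ee_pos: [597.4, -38.9, 9.6]
orientation: [-2.323, -2.046, 0.061]
ft_force: [0.6, -0.5, 0.2]
width: 18.7
```

Run:
```python
from h import *
o=readout.get_obs();print(o["t"],o["ee_pos"],o["width"],inv(STA,o["ee_pos"]),yawerr(),o["ft_force"])
for n,(x,y) in (("scene",(200,180)),("top",(220,150))):
  im=imaging.get_image(n)[:,:,::-1]
  c=cv2.resize(im[y:y+120,x:x+140],None,fx=5,fy=5,interpolation=cv2.INTER_CUBIC)
  cv2.imwrite(f"pics/{n}6.png",c)
```

```text
10.75 [597.44445465 -38.89664091   9.58497208] 18.703368852889785 [ 57.5 -96.4] -0.0005847988141716165 [ 0.63621015 -0.52452434  0.23952735]
```

View pics/scene6.png

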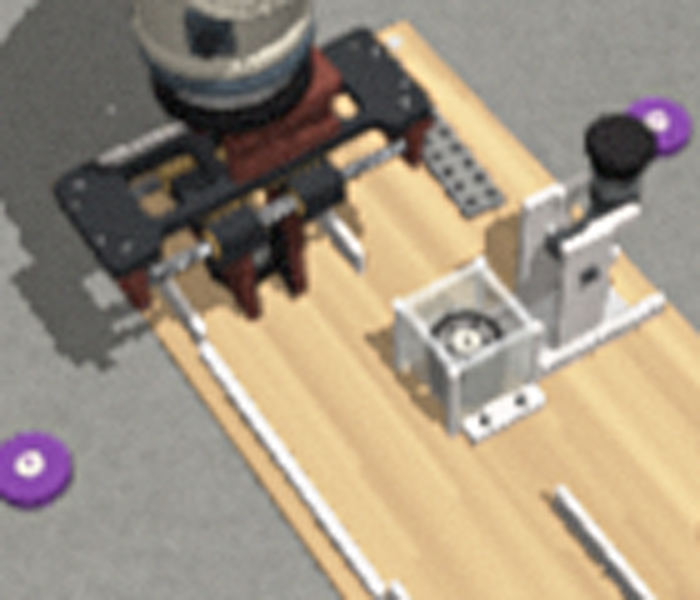

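View pics/top6.png

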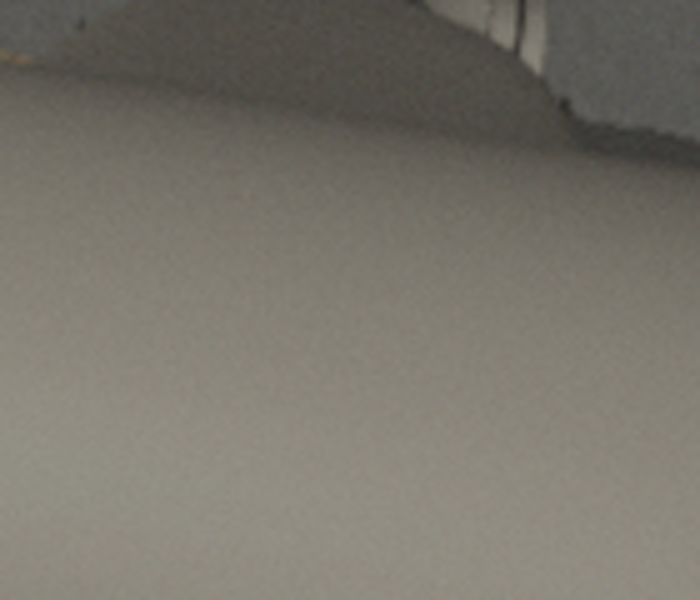

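The wheel sits between the fingers inside the mouth. I'll back off, rise, and look.

Call:
carry_out([
  [[0.004,0,0],[0,0,0],0.79],
  [[0.008,0,0],[0,0,0],0.79],
  [[0.008,0,0],[0,0,0],0.79],
  [[0,0,-0.01],[0,0,0],0.79],
  [[0,0,-0.025],[0,0,0],0.79],
  [[0,0,-0.035],[0,0,0],0.79],
  [[0,0,-0.035],[0,0,0],0.79],
  [[0,0,-0.035],[0,0,0],0.79],
  [[0,0,-0.035],[0,0,0],0.79],
  [[0,0,-0.035],[0,0,0],0.79],
  [[0,0,-0.035],[0,0,0],0.79],
  [[0,0,0],[0,0,0],0.79],
])

```text
t: 11.85
ee_pos: [618.6, -20.2, 262.8]
orientation: [-2.329, -2.054, 0.047]
ft_force: [1.2, -0.6, 0.3]
width: 18.3
```

Call:
carry_out([
  [[0.03,-0.01,0],[0,0,0],0.79],
  [[0.035,-0.01,0],[0,0,0],0.79],
  [[0.035,-0.01,0],[0,0,0],0.79],
  [[0.035,-0.01,0],[0,0,0],0.79],
  [[0.035,-0.01,0],[0,0,0],0.79],
  [[0.035,-0.01,0],[0,0,0],0.79],
  [[0.03,-0.01,0],[0,0,0],0.79],
  [[0,0,0],[0,0,0],0.79],
])

```text
t: 12.52
ee_pos: [573.3, 226.7, 258.7]
orientation: [-2.317, -2.052, 0.06]
ft_force: [0.6, 0.2, -0.0]
width: 18.4
```

Run:
```python
from h import *
o=readout.get_obs();print(o["t"],o["ee_pos"],o["width"],inv(STA,o["ee_pos"]),o["ft_force"])
for n in("scene","top"):
    im=imaging.get_image(n)[:,:,::-1]; cv2.imwrite(f"pics/{n}7f.png",im)
    if n=="top": c=cv2.resize(im[140:285,135:350],None,fx=3.7,fy=3.7,interpolation=cv2.INTER_CUBIC)
    else: c=cv2.resize(im[175:360,200:400],None,fx=3.2,fy=3.2,interpolation=cv2.INTER_CUBIC)
    cv2.imwrite(f"pics/{n}7.png",c)
```

```text
12.5167 [573.31590975 226.69990025 258.7457326 ] 18.4092361971426 [  0.2 164. ] [ 0.5532427   0.23842095 -0.03663094]
```

View pics/scene7.png

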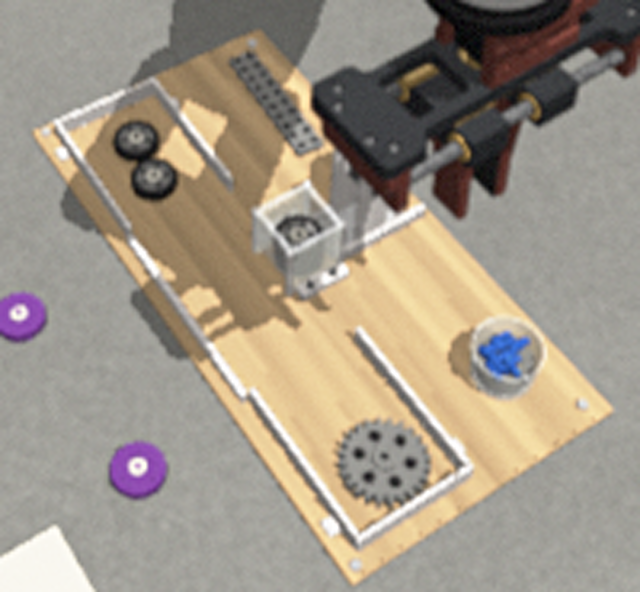

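View pics/top7.png

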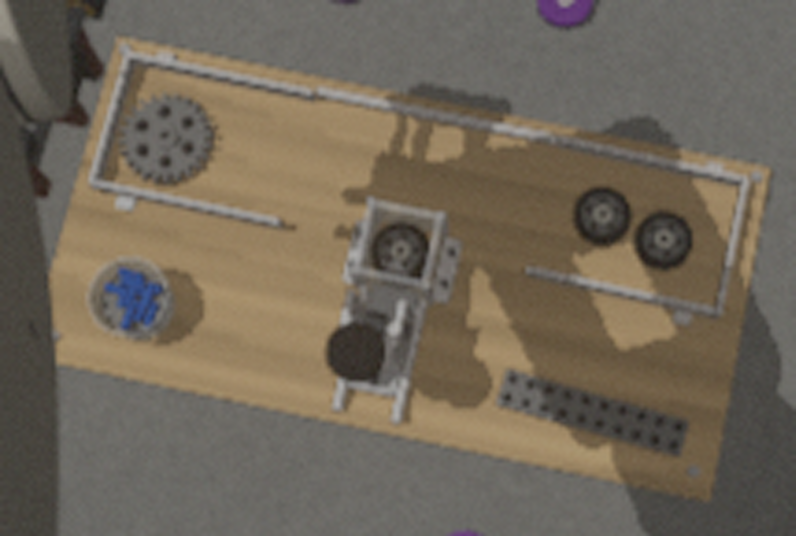

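The top view shows the wheel at crop (602,215) beside the unmoved mate at (664,240). The plunger is up and the outlet is clear. I'll check the measured position and hand in.

Run:
```python
from h import *
from workcell import close_job
print(inv(TP,onz("top",zt((602,214)),16)),inv(SC,onz("scene",zs((154,177)),16)))
print(close_job())
```

```text
[  57.1 -126. ] [  60.2 -124.6]
the job is handed in; nothing more can be done
None
```

I pressed the plunger once to its hard stop (17 N at z = 108 mm). One wheel came out, the plunger came back up fully, and I pushed that wheel along the board into the right bay beside the waiting wheel. The job was handed in at about 12.6 s.

- **Wheel position:** the last pictures put it at station x ≈ 57–60 mm, y ≈ -125 mm, lying flat. Its rim is about 20 mm inside the bay mouth.
- **Everything else:** the waiting wheel, the gear, the pot of pins and the beam look unmoved. The outlet is clear and the next wheel has stayed in the magazine. The arm is parked well clear of everything, about 250 mm above the board.
- **Disagreement:** the two cameras differ by about 5 mm on where the station lies. I compared the scene camera with the fingertip position and used a position between the two. No check failed.

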